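# Insulation test of a spark plug at the parts stall

## Task

A spark plug lies in the cradle of the insulation tester: slide the sprung contact gently up to it until the plug is pinched between the two contacts with the pin's spring clearly pressed in, and leave the slide there. Then turn the test knob clockwise, counting the clicks from off, to the third click and no further, and hold it there: the knob springs back to off when let go, so finish with the gripper still holding it at the third stop. Leave the other goods on the table as they are.

Things in the scene. Friction and masses are not known exactly. Their poses are not given: they have to be found in the camera images.
- tester: flat grey instrument case with an aluminium top panel, fixed to the table, 170 (x) x 260 (y) x 70 mm high; a black round meter, the test knob, and behind them (+x) the clamp line, a row along y. Origin: centre of its underside; its x points away from the robot at yaw 0. All offsets below are in this frame
- plug: the spark plug under test, loose, 80 mm long, 60 g or so, lying along y in two vee rests of the black cradle with its axis 24 mm above the panel; threaded steel nose (14 mm dia.) towards -y, 21 mm hexagon, white insulator, thin terminal (6 mm dia.) towards +y. Origin on its axis, 40 mm from either end; its y points from nose to terminal. Its nose starts 3 to 10 mm short of the fixed contact; it slides along the vees with under 1 N until it bears on it
- fixed_contact: upright brass plate at the -y end of the cradle, 30 wide x 8 thick x 34 mm high, fixed
- contact_face (a point): point on the fixed contact's face that the plug's nose must meet, on the plug's axis; the face looks to +y of the tester
- jaw (a joint): the sliding contact on its guide rods, in m: 0 = fully open, grows as it moves along the tester's -y towards the plug, 0.082 = end of travel. Starts somewhere from 0 to 0.035. Its slide has 6 N of friction and it stays where it is left. With the plug home against the fixed contact the pin first touches the terminal at 0.071
- jaw_tab (a point): grip point on the slide's upright black finger tab, 40 mm above the panel; the tab is 24 mm wide (tester x), 12 mm thick (tester y), its top 17 mm above this point and its carriage (44 x 32 mm) 25 mm below it. Can be pinched from above across its 24 mm or pushed from its +y side
- contact_pin: brass contact pin that sticks out of the tab towards the plug (-y), at the height of the plug's axis, sprung: 0.5 N per mm, 8 mm of travel and then solid, so pressing it 3 to 6 mm gives 1.5 to 3 N. Its tip starts 34 mm from the tab's middle plane
- pin_tip (a point): the rounded end of the contact pin, which must bear on the end of the plug's terminal
- selector (a joint): angle of the test knob in rad, clockwise from above: 0 = off, against its end stop; a stop (click) every 0.419 rad (24 degrees): the third at 1.257, the fifth and last at 2.094. A spring drives it back to off whenever it is let go, from any stop: it takes 0.04 to 0.2 N m to turn, easing as it runs into a stop and stiffening at once by about 0.11 N m as it is turned on out of it (at the third stop from 0.08 to 0.19 N m). It starts at off
- knob: the bar handle of the test knob, black, 40 mm long x 12 mm wide, standing from 9 to 39 mm above the panel on a round skirt of 42 mm dia.; it turns with the joint. Its x points along the bar, towards the end with the white line; at off this is 1.047 rad (60 degrees) from the tester's x
- knob_grip (a point): grip point on the knob's axis, 33 mm above the panel; pinch the bar across its 12 mm from above here. Nothing stands within 50 mm of the axis
- bell: steel bicycle bell dome on the table, 58 mm dia., 36 mm high; leave alone
- chainring: dark steel chainring lying on the table, 144 mm dia., 6 mm high; leave alone
- carton: cardboard carton, 60 x 90 x 34 mm; leave alone
- oil_tin: round steel oil tin with a thin spout, 60 mm dia., 125 mm high; leave alone

How it is judged:
On the way, in this order (a step that is already met when the one before it is completed fails the run):
1. the plug is pinched between both contacts, over 1 N at each end, with the knob still at off (contact force between each of contact_pin, fixed_contact and plug above 1 N and value of joint selector below 0.2 rad), for 0.2 s.
2. the knob is held by the fingers at the third stop (value of joint selector between 1.137 and 1.377 rad and contact force between the fingers and knob above 1 N), for 0.2 s.
At the end, for the whole second after the job is handed in: The plug lies in its cradle pinched between the fixed contact and the contact pin, more than 1 N at each end, and the fingers hold the knob still at the third stop (1.257 rad, within 0.12 rad) (all of step 2 and contact force between each of contact_pin, fixed_contact and plug above 1 N and z of plug in the frame of tester between 0.09 and 0.098 m and angle between the y axis of plug and the y axis of tester, either way round below 0.08 rad and velocity of joint selector between -0.1 and 0.1 rad/s); the arm keeps its last pose, push and grip.
It fails at once if the knob is turned past the third stop, over the next click (value of joint selector above 1.49 rad).
It fails at once if the plug is squeezed with more than 25 N (contact force between any of contact_pin, fixed_contact and plug above 25 N).
It fails at once if other goods on the table are moved by more than 20 mm (distance of any of bell, chainring, carton, oil_tin from where it was at the start of the episode above 0.02 m).
It also fails if it takes over 56 s, if anything falls off the work surface, if the arm or the gripper's body presses on something with over 40 N, if the wrist force passes 120 N, or if a joint passes its speed limit or range.

## Robot

A 6-joint arm with a two-finger parallel gripper is mounted at the origin on the work surface. World frame = base frame: x ahead of the robot, y to its left, z up, the work surface at z = 0. Lengths are in m, angles in rad, forces in N, time in s.
With the tool pointing down it reaches from about 0.25 to 0.775 m from the base axis. Payload 4 kg.
Tool frame: the origin (TCP) lies midway between the tips of the shut fingers; the grasp point (between the pads) lies manip.hold_point_z behind it (manip.hold_point_z is the distance from the TCP to the grasp point, in m); z points along the fingers, y is the direction in which the jaws open and shut (so a half turn about z gives the same grasp; the last joint's range is limited). The gripper opens to 85 mm and grips with 20 to 120 N. Pads are 22 mm wide; open, the fingers measure 114 mm over their backs; the gripper's body (76 mm by 85 mm) begins 54 mm behind the grasp point. The pads swing forward as they close: fully open they stand 13 mm farther back than shut.
Start: joints at [-1.433, 0.087, 1.371, -0, 1.684, -0.103], TCP at [0.131, -0.534, 0.231] pointing down, gripper open.
Joint ranges: [-3.1, 3.1], [-0.76, 2.03], [0.27, 2.55], [-1.08, 4.22], [0.17, 2.65], [-2.57, 2.57]. Speed limits (rad/s): [2.79, 2.79, 3.14, 3.14, 3.14, 3.14].

## Interface

Orientations are given as a unit quaternion [w, x, y, z].
In Python, from station import manip gives the robot as it stands. The module is installed in compiled form; this text tells all that it offers.
- The arm moves only by the tool move_arm, never from a script. Its argument "plan" is a list that holds one entry, the list of rows, each a list of 6 numbers: the shift along the tool's x, y, z in mm, then the turn, a rotation vector about the tool's x, y, z in degrees. A call has exactly 5 rows; each row shifts and turns the commanded pose from where the row before left it, along the tool's axes as they then stand; what a row does not reach is not made up. A row lasts 1/10 s, in which the tool goes at most 50 mm and 8.59 degrees, less where a joint would pass 70% of its speed; a pose out of reach is approached as far as the arm can. A call with a gripper value outside its range is refused whole. "hand" is the opening, from 0 (shut) to 1 (fully open), set as the call begins (left out, the last holds). The fingers move at their own pace and stop on an object; "squeeze" is the grip in N (left out, the last holds). Time passes only in rows, so rows that do not move let the fingers close, or fill a call up. It gives the time, the measured TCP pose, the force and the opening at its end, in the units of the state.
- manip.observe(): the state, without advancing time (a new reading comes with each control period).
- manip.snapshot(name): name is "scene" or "top" or "wrist"; returns a dict with "image" (400x640x3 uint8, red, green, blue), "intrinsics" (3x3 intrinsics, pixels), "cam_to_world" (4x4, takes a point from camera to world coordinates). Camera axes: x right, y up, looking along -z (the intrinsics and any distortion apply to the point x, -y, -z); pixel columns grow to the right and rows downward; lengths in m; the calibration is good to about 2 mm. A picture is of the moment at which its call begins. There is no depth.
- manip.close_job(): hands the job in, once; it reports no verdict.
Trained networks look in a picture, given as the dict that the camera call returned (one of the last four; its "shot" number tells which), for a name from the list of things; names that differ only in an ending like _2 or _b are one class to them, and where a whole thing is asked for, a point or a joint stands for the part that bears it (a point fixed in the world has none). Each returns a list of dicts, best first, with "confidence" (0 to 1); they miss things now and then, are a little off and sometimes report something else, mostly with a low value. They report only what shows in the picture. A call takes as long as a camera call.
- manip.trace(picture, thing): "pixels" (400x640 bool, what is visible of it) and "bbox" ([left, top, right, bottom] in pixels, round what is visible of it).
The state is a dict: "time": time; "joints": joint angles; "joint_velocities": joint speeds; "tau": joint torques, N m; "position": TCP position; "eef_rot": TCP orientation; "force": force on the tool from outside, world axes, zero at the start; "ft_torque": the same for the moment, N m; "width": finger opening in m.
Only numpy, scipy, OpenCV 4.12 (cv2) and the standard library are available. Lean on these libraries where they do the work, as an engineer would, in place of code of your own. Each camera call takes 0.05 s, during which the arm holds its last target. There are 200 camera calls.

## Working session

There is one attempt and no reset: what is moved stays moved. The work goes in short steps, Python scripts to look and compute and a tool call to move; the robot and the scene stay as the last step left them, time stands still between calls to the robot, and variables do not carry over. Pictures are saved under pics/ and viewed, about 8 in all and at most 12, crops included, and the job is handed in when it is done.

Besides the shell and the picture viewer there is one more tool, called after ">>>" by a JSON object that holds its "name" and its "arguments". move_arm: Moves the arm, as the interface text tells. Its arguments: {"type":"object","properties":{"plan":{"type":"array"},"hand":{"type":"number"},"squeeze":{"type":"number"}},"required":["plan"]}

```bash
mkdir -p pics; cat > h.py <<'E'
from station import manip
import numpy as np, cv2
def snap(n,f=None):
    p=manip.snapshot(n)
    if f: cv2.imwrite('pics/'+f,p['image'][:,:,::-1])
    return p
def ray(p,u,v):
    K=p['intrinsics'];T=np.array(p['cam_to_world'])
    d=np.linalg.inv(K)@[u,v,1]; d=np.array([d[0],-d[1],-d[2]])
    return T[:3,3],T[:3,:3]@d
def atz(p,u,v,z):
    o,d=ray(p,u,v); return o+d*(z-o[2])/d[2]
def proj(p,X):
    T=np.array(p['cam_to_world']);c=T[:3,:3].T@(np.array(X)-T[:3,3])
    q=np.array(p['intrinsics'])@[c[0],-c[1],-c[2]];return q[:2]/q[2]
E
python3 - <<'E'
from h import *
s=manip.observe();print(s,manip.hold_point_z)
for n in ['top','scene']:
    p=snap(n,n+'0.png');print(n,[k for k in p],p['cam_to_world'][:3,3] if hasattr(p['cam_to_world'],'shape') else p['cam_to_world'])
    for t in ['tester','plug','knob','jaw_tab','fixed_contact','contact_pin','oil_tin','carton']:
        r=manip.trace(p,t)
        for q in r[:2]:
            m=np.argwhere(q['pixels']).mean(0)[::-1]
            print(t,round(q['confidence'],2),q['bbox'],m.round(1),atz(p,*m,0.09).round(3))
E
```

```text
{'time': 0.0, 'joints': array([-1.43309024e+00,  8.79627966e-02,  1.37229087e+00,  3.19167701e-05,
        1.68360753e+00, -1.03084028e-01]), 'joint_velocities': array([ 1.31385659e-03,  1.51101229e-03, -1.50381644e-03, -4.40254558e-05,
       -1.21316797e-03, -2.56345970e-04]), 'tau': array([ 6.56860311e-05, -3.51863694e+01, -3.13272357e+01, -2.14344050e-04,
        1.07812596e-02, -8.07059507e-06]), 'position': array([ 0.13110221, -0.53362092,  0.2301163 ]), 'eef_rot': array([-1.13437524e-03,  9.92760413e-01,  1.20106101e-01, -3.77781189e-06]), 'force': array([-0.44653204,  0.34871251, -0.77020345]), 'ft_torque': array([-0.00970297,  0.00105912, -0.01766323]), 'width': 0.08535995581407363} 0.0187
top ['image', 'intrinsics', 'cam_to_world', 'shot'] [0.36278231 0.05939058 1.48210391]
tester 0.71 [254.8, 161.9, 362.6, 249.2] [309.5 206.5] [0.543 0.077 0.09 ]
knob 0.75 [268.4, 193.5, 285.8, 209.9] [273.9 198.6] [0.563 0.175 0.09 ]
jaw_tab 0.5 [267.3, 193.4, 284.1, 207.8] [274.5 199. ] [0.561 0.174 0.09 ]
fixed_contact 0.49 [329.3, 173.4, 338.0, 182.4] [333.7 176.5] [0.629 0.012 0.09 ]

[... 478 characters left out ...]

plug 0.51 [332.0, 206.1, 350.3, 236.2] [340.6 221.4] [0.61  0.059 0.09 ]
knob 0.51 [295.6, 212.1, 314.3, 228.6] [302.4 218.1] [ 0.544 -0.001  0.09 ]
jaw_tab 0.71 [294.8, 211.9, 314.1, 228.0] [301.6 218.7] [ 0.544 -0.003  0.09 ]
jaw_tab 0.58 [349.8, 170.4, 373.5, 196.9] [362.2 184.4] [0.564 0.18  0.09 ]
fixed_contact 0.69 [303.1, 303.3, 335.6, 328.7] [317.3 317.3] [ 0.75  -0.143  0.09 ]
fixed_contact 0.64 [328.6, 232.3, 338.3, 249.1] [331.5 238. ] [0.63  0.011 0.09 ]
oil_tin 0.85 [363.1, 140.9, 389.4, 184.6] [377.  164.6] [0.541 0.258 0.09 ]
carton 0.63 [210.8, 267.8, 248.5, 313.7] [229.1 289.1] [ 0.582 -0.235  0.09 ]
carton 0.42 [351.8, 171.8, 372.8, 197.3] [362.  184.2] [0.563 0.18  0.09 ]
```

```bash
python3 - <<'E'
import cv2,numpy as np
a=cv2.imread('pics/top0.png')[150:260,210:370];b=cv2.imread('pics/scene0.png')[135:285,260:400]
a=cv2.resize(a,None,fx=5,fy=5,interpolation=2)[:550,:800];b=cv2.resize(b,None,fx=4,fy=4,interpolation=2)
cv2.imwrite('pics/a.png',a);cv2.imwrite('pics/b.png',b)
E
```

```text
(no output)
```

View pics/a.png

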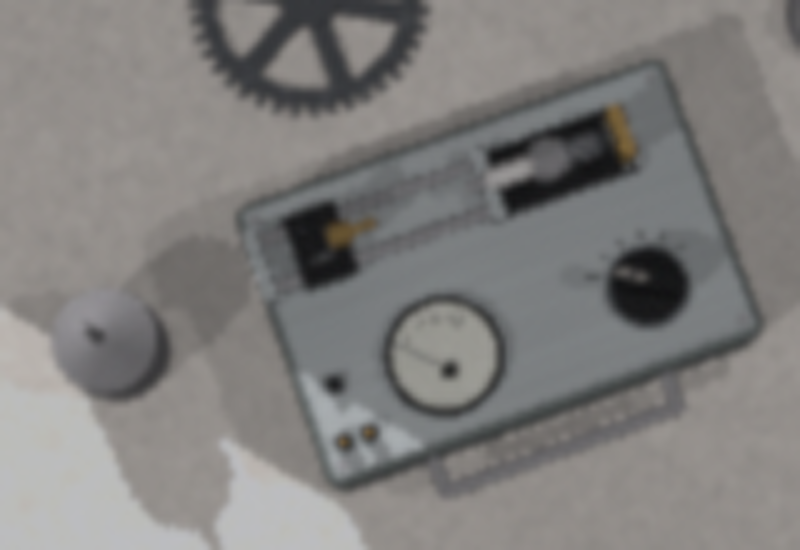

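View pics/b.png

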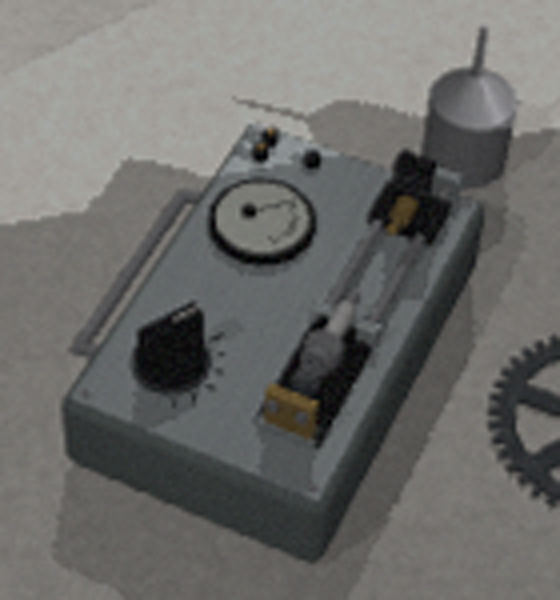

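The top view shows the tester turned about 20°, with the tab near pixel (275,199), the knob at (340,207), the plug at (320,182) and the fixed contact at (334,177). The tin stands left of the tester. I'll work out the frame from the corners.

```bash
python3 - <<'E'
from h import *
p=snap('top')
c=lambda u,v:(210+u/5,150+v/5)
C=[atz(p,*c(*q),0.07) for q in [(240,212),(660,62),(760,325),(340,488)]]
print(np.round(C,3)); C=np.array(C)[:,:2]
cen=C.mean(0); ref=np.array([[.085,.13],[.085,-.13],[-.085,-.13],[-.085,.13]])
H=ref.T@(C-cen);yaw=np.arctan2(H[0,1]-H[1,0],H[0,0]+H[1,1])
print('cen',cen,'yaw',np.degrees(yaw)); R=np.array([[np.cos(yaw),-np.sin(yaw)],[np.sin(yaw),np.cos(yaw)]])
print('res',((ref@R.T+cen-C)*1000).round(1))
def L(q,z):
    X=atz(p,*c(*q),z);return X.round(4),((X[:2]-cen)@R).round(4)
print('knob',L((648,285),.092),'tab',L((318,240),.12),'tin',L((110,345),.08),'fc',L((620,135),.10),'term',L((500,175),.094))
P=manip.observe();print(P['position'])
w=snap('wrist');print(w['cam_to_world'].round(3),w['intrinsics'].round(0))
E
```

```text
[[ 0.582  0.222  0.07 ]
 [ 0.674 -0.012  0.07 ]
 [ 0.526 -0.07   0.07 ]
 [ 0.429  0.161  0.07 ]]
cen [0.55252295 0.07520287] yaw 21.990349136508424
res [[ 0.9  5.4]
 [ 6.2 -1.8]
 [-3.2 -6.9]
 [-3.9  3.3]]
knob (array([ 0.5436, -0.0063,  0.092 ]), array([-0.0388, -0.0722])) tab (array([0.5598, 0.1737, 0.12  ]), array([0.0436, 0.0886])) tin (array([0.504 , 0.2897, 0.08  ]), array([0.0353, 0.217 ])) fc (array([0.6255, 0.0111, 0.1   ]), array([ 0.0437, -0.0868])) term (array([0.6025, 0.0767, 0.094 ]), array([ 0.0469, -0.0173]))
[ 0.13116719 -0.53414476  0.23136603]
[[ 0.238  0.938  0.25   0.195]
 [-0.971  0.23   0.061 -0.518]
 [-0.    -0.258  0.966  0.374]
 [ 0.     0.     0.     1.   ]] [[313.   0. 314.]
 [  0. 313. 195.]
 [  0.   0.   1.]]
```

>>> {"name": "move_arm", "arguments": {"plan": [[[27, -25.5, 0, 0, 0, 0], [27, -25.5, 0, 0, 0, 0], [27, -25.5, 0, 0, 0, 0], [27, -25.5, 0, 0, 0, 0], [27, -25.5, 0, 0, 0, 0]]]}}

```text
time: 1.5
position: [0.2324, -0.3769, 0.2314]
eef_rot: [0.0, 0.993, 0.12, 0.0]
force: [-0.1, -0.0, 0.1]
width: 0.0857
```

>>> {"name": "move_arm", "arguments": {"plan": [[[27, -25.5, 0, 0, 0, 0], [27, -25.5, 0, 0, 0, 0], [27, -25.5, 0, 0, 0, 0], [27, -25.5, 0, 0, 0, 0], [27, -25.5, 0, 0, 0, 0]]]}}

```text
time: 2.0
position: [0.3331, -0.2208, 0.2316]
eef_rot: [0.0, 0.993, 0.12, 0.0]
force: [0.0, -0.1, 1.3]
width: 0.0853
```

>>> {"name": "move_arm", "arguments": {"plan": [[[27, -25.5, 0, 0, 0, 0], [27, -25.5, 0, 0, 0, 0], [27, -25.5, 0, 0, 0, 0], [27, -25.5, 0, 0, 0, 0], [27, -25.5, 0, 0, 0, 0]]]}}

```text
time: 2.5
position: [0.4339, -0.0647, 0.2316]
eef_rot: [0.0, 0.993, 0.12, 0.0]
force: [0.2, -0.9, 0.3]
width: 0.0855
```

>>> {"name": "move_arm", "arguments": {"plan": [[[27, -25.5, 0, 0, 0, 0], [27, -25.5, 0, 0, 0, 0], [27, -25.5, 0, 0, 0, 0], [27, -25.5, 0, 0, 0, 0], [27, -25.5, 0, 0, 0, 0]]]}}

```text
time: 3.0
position: [0.5346, 0.0914, 0.2314]
eef_rot: [0.0, 0.993, 0.12, 0.0]
force: [1.4, -0.3, 0.6]
width: 0.0855
```

>>> {"name": "move_arm", "arguments": {"plan": [[[0, 0, 0, 0, 0, -8.5], [0, 0, 0, 0, 0, -8.5], [0, 0, 0, 0, 0, -8.5], [0, 0, 0, 0, 0, -8.5], [0, 0, 0, 0, 0, -8.5]]]}}

```text
time: 3.5
position: [0.534, 0.09, 0.2312]
eef_rot: [0.0, 0.88, 0.475, -0.0]
force: [-0.3, 0.2, -1.0]
width: 0.0852
```

>>> {"name": "move_arm", "arguments": {"plan": [[[0, 0, 0, 0, 0, -8.5], [0, 0, 0, 0, 0, -8.5], [0, 0, 0, 0, 0, -8.5], [0, 0, 0, 0, 0, -8.5], [0, 0, 0, 0, 0, -8.5]]]}}

```text
time: 4.0
position: [0.5339, 0.0899, 0.2313]
eef_rot: [0.0, 0.648, 0.761, -0.0]
force: [-0.2, -0.7, 0.8]
width: 0.0853
```

```bash
python3 - <<'E'
from h import *
p=snap('wrist','w1.png')
b=p['image'][:,:,::-1]
cv2.imwrite('pics/w1b.png',cv2.resize(b,(800,500)))
s=manip.observe();print(s['time'],s['position'],s['eef_rot'],s['joints'])
for t in ['tester','plug','knob','jaw_tab','fixed_contact','contact_pin']:
    for q in manip.trace(p,t)[:2]:
        m=np.argwhere(q['pixels']).mean(0)[::-1];print(t,round(q['confidence'],2),q['bbox'],m.round(1),atz(p,*m,0.1).round(3))
E
```

```text
4.05 [0.53397299 0.08991175 0.23132438] [ 6.71267568e-05  6.47067494e-01  7.62432721e-01 -4.08442798e-06] [ 6.21597251e-02  6.81899950e-02  1.39104677e+00 -9.95675953e-05
  1.68226478e+00 -1.01183918e-01]
tester 0.72 [299.1, 256.0, 325.4, 307.2] [311.4 279.8] [ 0.547 -0.003  0.1  ]
tester 0.7 [220.8, 41.4, 425.5, 316.3] [323.9 172.4] [0.541 0.104 0.1  ]
plug 0.96 [378.0, 184.0, 401.3, 266.6] [388.4 230.6] [0.61  0.059 0.1  ]
plug 0.69 [300.1, 255.7, 324.9, 304.0] [311.4 279.3] [ 0.547 -0.002  0.1  ]
knob 0.97 [301.8, 253.5, 323.8, 307.2] [311.4 279.5] [ 0.547 -0.003  0.1  ]
jaw_tab 0.86 [334.9, 67.3, 391.0, 133.8] [363.2  94.8] [0.563 0.174 0.1  ]
fixed_contact 0.71 [373.4, 259.6, 407.2, 287.2] [392.3 273.3] [0.623 0.017 0.1  ]
contact_pin 0.6 [366.7, 115.6, 374.2, 130.6] [370.6 123.2] [0.573 0.153 0.1  ]
```

View pics/w1b.png

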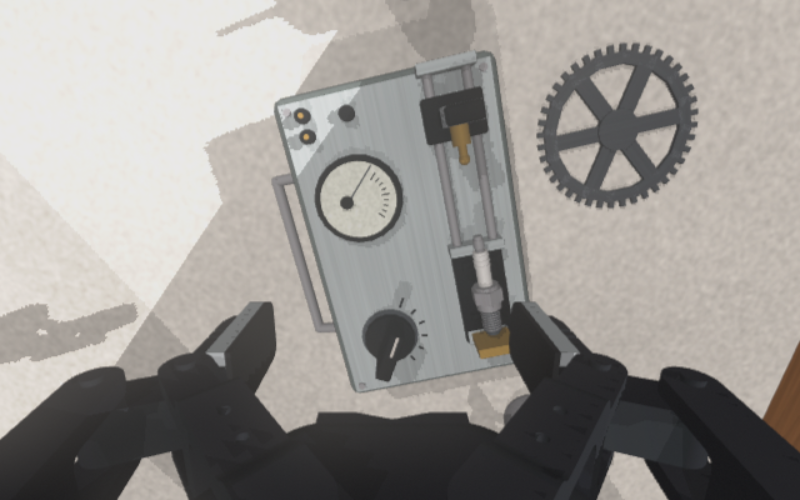

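```bash
python3 - <<'E'
import cv2,numpy as np
a=cv2.imread('pics/w1.png')
A=cv2.resize(a[40:140,320:425],None,fx=5,fy=5,interpolation=2);B=cv2.resize(a[185:315,285:425],None,fx=5,fy=4,interpolation=2)
A=cv2.resize(a[40:170,320:425],None,fx=4,fy=4,interpolation=2);B=cv2.resize(a[185:315,285:385],None,fx=4,fy=4,interpolation=2)
cv2.imwrite('pics/w1c.png',cv2.hconcat([A[:520],B[:520]])[:, :800]);print(A.shape,B.shape)
E
```

```text
(520, 420, 3) (520, 400, 3)
```

View pics/w1c.png

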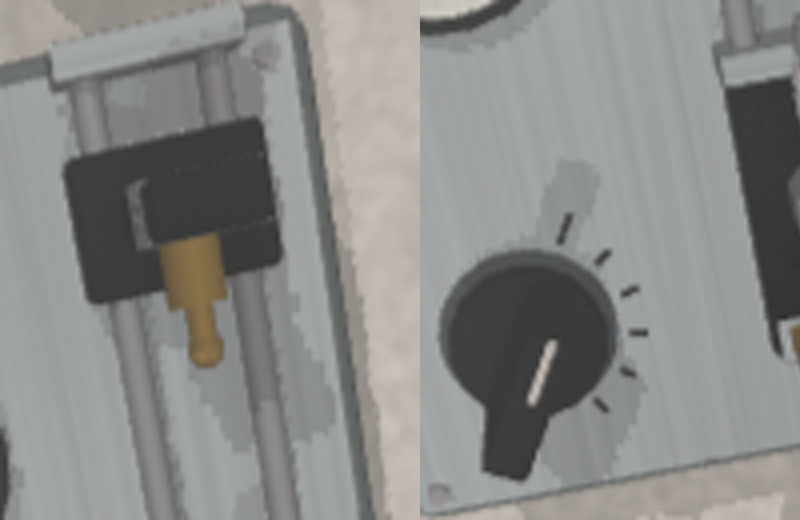

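```bash
cat > m.py <<'E'
from h import *
import sys
p=snap('wrist')
A=lambda u,v,z:atz(p,320+u/4,40+v/4,z)
B=lambda u,v,z:atz(p,285+(u-420)/4,185+v/4,z)
W=lambda u,v,z:atz(p,u/1.25,v/1.25,z)
car=[A(u,v,.085) for u,v in[(65,160),(262,118),(283,262),(92,303)]]
tab=[A(u,v,.127) for u,v in[(143,180),(270,155),(275,220),(155,243)]]
print('car',np.round(car,4).tolist(),np.mean(car,0)); print('tab',np.round(tab,4).tolist(),np.mean(tab,0))
tip=A(205,365,.094); term=W(479,237,.094);nose=W(494,333,.094)
print('tip',tip,'term',term,'nose',nose)
ang=lambda a,b:np.degrees(np.arctan2(*(b-a)[1::-1]))
print('yaws',ang(term,tip)-90,ang(nose,term)-90,ang(np.array(car[0]),np.array(car[1])),ang(np.array(car[3]),np.array(car[2])),ang(np.array(car[3]),np.array(car[0]))-90)
print('skirt',B(529,335,.079), 'line',B(530,403,.109),B(553,342,.109),'low',B(505,475,.109))
for e in [((0,82),(500-420,0))]:pass
print('R edge',ang(A(372,510,.07),A(310,80,.07))-90)
print('FC face L/R top',W(474,335,.104),W(508,328,.104))
E
python3 m.py
```

```text
car [[0.5398, 0.1837, 0.085], [0.5805, 0.1986, 0.085], [0.5913, 0.17, 0.085], [0.5509, 0.1549, 0.085]] [0.5656376  0.17677254 0.085     ]
tab [[0.5526, 0.1782, 0.127], [0.5751, 0.1861, 0.127], [0.5785, 0.1749, 0.127], [0.5569, 0.1674, 0.127]] [0.56578373 0.17666805 0.127     ]
tip [0.57695686 0.14557561 0.094     ] term [0.59830875 0.09536888 0.094     ] nose [0.62621778 0.02063496 0.094     ]
yaws 23.03905410776565 20.47790775342378 20.085646525864647 20.49464078439197 21.026018597243805
skirt [ 0.54681662 -0.00221415  0.079     ] line [ 0.547441   -0.00389642  0.109     ] [0.55036487 0.01277288 0.109     ] low [ 0.54439532 -0.02410714  0.109     ]
R edge 21.322230732138053
FC face L/R top [0.60787206 0.02146858 0.104     ] [0.63217258 0.03110581 0.104     ]
```

>>> {"name": "move_arm", "arguments": {"plan": [[[0, 0, 0, 0, 0, -5.7], [0, 0, 0, 0, 0, -5.7], [23.3, 20.2, 0, 0, 0, 0], [23.3, 20.2, 0, 0, 0, 0], [23.3, 20.2, 0, 0, 0, 0]]], "hand": 0.7}}

```text
time: 4.9
position: [0.5671, 0.1772, 0.2314]
eef_rot: [0.0, 0.573, 0.82, 0.0]
force: [0.5, -0.3, -0.3]
width: 0.0595
```

>>> {"name": "move_arm", "arguments": {"plan": [[[0, 0, 20, 0, 0, 0], [0, 0, 20, 0, 0, 0], [0, 0, 20, 0, 0, 0], [0, 0, 10, 0, 0, 0], [0, 0, 0, 0, 0, 0]]]}}

```text
time: 5.4
position: [0.5657, 0.1762, 0.1592]
eef_rot: [-0.001, 0.572, 0.82, -0.002]
force: [0.5, 0.4, -0.1]
width: 0.0599
```

```bash
python3 - <<'E'
from h import *
p=snap('wrist','w2.png');b=p['image'][:,:,::-1]
s=manip.observe();print(s['time'],s['position'],s['eef_rot'],s['force'],s['width'])
cv2.imwrite('pics/w2b.png',cv2.resize(b[:,180:480],None,fx=2,fy=1.5))
cv2.imwrite('pics/w2b.png',cv2.resize(b,(800,500)))
# predicted outline of tab top
y=np.radians(20.8);ex=np.array([np.cos(y),np.sin(y),0]);ey=np.array([-np.sin(y),np.cos(y),0]);c=np.array([.5657,.1767,.127])
print([ (proj(p,c+sx*ex+sy*ey)*1.25).round(0).tolist() for sx,sy in[(-.012,.006),(.012,.006),(.012,-.006),(-.012,-.006)]])
E
```

```text
5.45 [0.56643455 0.1763175  0.16079447] [-4.26763504e-04  5.72353602e-01  8.20006646e-01 -5.21495231e-04] [-0.91243353  1.01767661  1.00296661] 0.059885753539952756
[[367.0, 269.0], [417.0, 268.0], [417.0, 292.0], [367.0, 293.0]]
```

View pics/w2b.png

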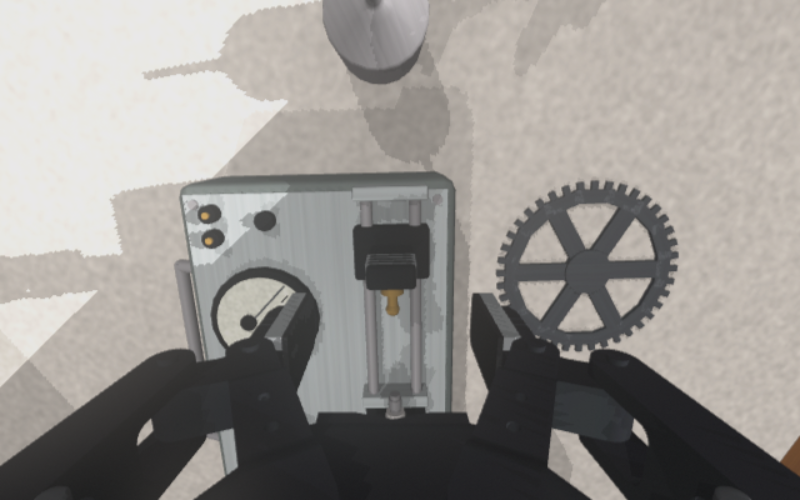

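The tab top is at about (391,278), within 2 px of my prediction and between the fingers. I'll lower and pinch.

>>> {"name": "move_arm", "arguments": {"plan": [[[0, 0, 15, 0, 0, 0], [0, 0, 15, 0, 0, 0], [0, 0, 15, 0, 0, 0], [0, 0, 15, 0, 0, 0], [0, 0, 6, 0, 0, 0]]]}}

```text
time: 5.95
position: [0.5652, 0.1761, 0.0921]
eef_rot: [-0.002, 0.572, 0.82, -0.002]
force: [-0.5, 0.3, -0.5]
width: 0.0595
```

>>> {"name": "move_arm", "arguments": {"plan": [[[0, 0, 0, 0, 0, 0], [0, 0, 0, 0, 0, 0], [0, 0, 0, 0, 0, 0], [0, 0, 0, 0, 0, 0], [0, 0, 0, 0, 0, 0]]], "hand": 0, "squeeze": 25}}

```text
time: 6.45
position: [0.565, 0.1757, 0.0961]
eef_rot: [-0.001, 0.572, 0.82, -0.002]
force: [-6.7, -2.8, 2.2]
width: 0.0235
```

>>> {"name": "move_arm", "arguments": {"plan": [[[0, 0, 0, 0, 0, 0], [0, 0, 0, 0, 0, 0], [-1, 0, 0, 0, 0, 0], [-2, 0, 0, 0, 0, 0], [-2, 0, 0, 0, 0, 0]]]}}

```text
time: 6.95
position: [0.5659, 0.1734, 0.0961]
eef_rot: [-0.003, 0.572, 0.821, -0.0]
force: [-8.1, 3.5, 2.7]
width: 0.0231
```

>>> {"name": "move_arm", "arguments": {"plan": [[[-8, -1, 0, 0, 0, 0], [-8, 0, 0, 0, 0, 0], [-8, 0, 0, 0, 0, 0], [-8, 0, 0, 0, 0, 0], [-8, 0, 0, 0, 0, 0]]]}}

```text
time: 7.45
position: [0.5805, 0.1362, 0.0961]
eef_rot: [-0.002, 0.571, 0.821, 0.001]
force: [-4.5, 6.4, -0.0]
width: 0.0233
```

>>> {"name": "move_arm", "arguments": {"plan": [[[-1, 0, 0, 0, 0, 0], [-1, 0, 0, 0, 0, 0], [-1, 0, 0, 0, 0, 0], [-1, 0, 0, 0, 0, 0], [-1, 0, 0, 0, 0, 0]]]}}

```text
time: 7.95
position: [0.5823, 0.1314, 0.0961]
eef_rot: [-0.001, 0.572, 0.821, 0.001]
force: [-2.8, 5.0, 0.9]
width: 0.0235
```

```bash
python3 - <<'E'
from h import *
p=snap('wrist','w3.png');b=p['image'][:,:,::-1]
s=manip.observe();print(s['time'],s['position'],s['eef_rot'],s['force'],s['width'])
q=snap('scene','s3.png');t=snap('top','t3.png')
a=cv2.resize(b[170:345,250:400],None,fx=3,fy=3,interpolation=2)
c=cv2.resize(q['image'][175:262,300:385,::-1],None,fx=4,fy=4,interpolation=2)
d=np.zeros((525,800,3),np.uint8);d[:a.shape[0],:a.shape[1]]=a;d[:c.shape[0],450:450+c.shape[1]]=c
cv2.imwrite('pics/w3b.png',d)
E
```

```text
8.0 [0.58242292 0.13123244 0.09606893] [-0.00133677  0.57166822  0.82048285  0.00124578] [-3.24097783  4.50583869  0.02215626] 0.023596747308068263
```

View pics/w3b.png

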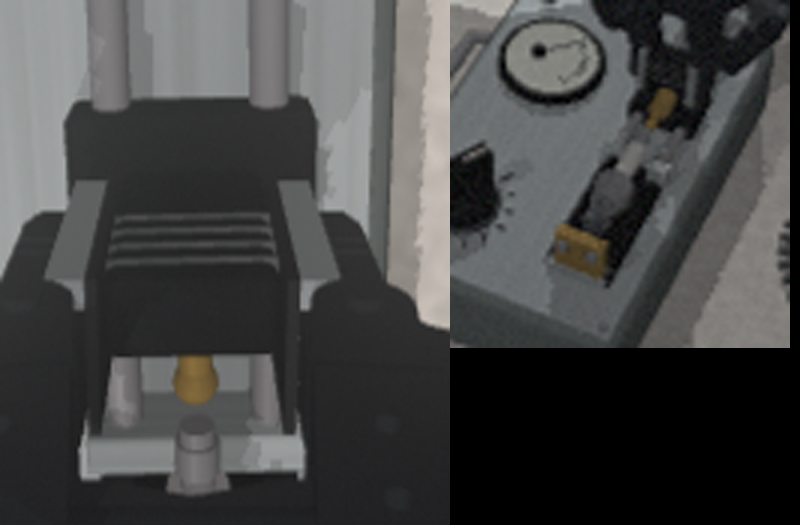

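```bash
python3 - <<'E'
from h import *
p=snap('wrist')
f=lambda u,v,z:atz(p,250+u/3,170+v/3,z)
P=manip.observe()['position']; h=2*np.arctan2(.8205,.5717)
y=np.array([np.cos(h),np.sin(h),0])
for n,X in dict(tip=f(197,400,.094),term=f(197,425,.094),term2=f(197,418,.091)).items(): print(n,X.round(4),((X-P)@y*1000).round(1))
q=snap('scene')
# fixed contact face: top edge (+y side) z=.104 in scene crop; plate front(-y) top edge
g=lambda u,v,z:atz(q,300+(u-450)/4,175+v/4,z)
for uv in [(560,222),(610,243),(555,230),(606,252)]: X=g(*uv,.104);print(uv,X.round(4),((X-P)@y*1000).round(1))
t=manip.trace(q,'fixed_contact');print([(r['bbox'],r['confidence']) for r in t[:2]])
E
```

```text
tip [0.595  0.1011 0.094 ] -32.6
term [0.5967 0.0964 0.094 ] -37.6
term2 [0.597  0.0958 0.091 ] -38.3
(560, 222) [0.6161 0.0109 0.104 ] -124.5
(610, 243) [0.6452 0.0217 0.104 ] -124.5
(555, 230) [0.6182 0.005  0.104 ] -130.8
(606, 252) [0.6481 0.0157 0.104 ] -131.1
[([274.9, 167.2, 382.2, 273.7], 0.69), ([327.3, 231.3, 338.2, 248.4], 0.48)]
```

>>> {"name": "move_arm", "arguments": {"plan": [[[-2, 0, 0, 0, 0, 0], [-2, 0, 0, 0, 0, 0], [-2, 0, 0, 0, 0, 0], [-2, 0, 0, 0, 0, 0], [-1, 0, 0, 0, 0, 0]]]}}

```text
time: 8.75
position: [0.5856, 0.1232, 0.0961]
eef_rot: [-0.001, 0.572, 0.821, 0.002]
force: [-2.5, 5.8, -0.2]
width: 0.0234
```

>>> {"name": "move_arm", "arguments": {"plan": [[[-1, 0, 0, 0, 0, 0], [-1, 0, 0, 0, 0, 0], [-1, 0, 0, 0, 0, 0], [-1, 0, 0, 0, 0, 0], [0, 0, 0, 0, 0, 0]]]}}

```text
time: 9.25
position: [0.5871, 0.1194, 0.0961]
eef_rot: [-0.001, 0.572, 0.821, 0.002]
force: [-1.7, 6.7, 0.8]
width: 0.0234
```

```bash
cat > look.py <<'E'
from h import *
import sys
n=sys.argv[1]
p=snap('wrist');b=p['image'][:,:,::-1]
s=manip.observe();print(s['time'],s['position'],s['force'],s['width'])
q=snap('scene')
a=cv2.resize(b[265:345,270:370],None,fx=5,fy=5,interpolation=2)
c=cv2.resize(q['image'][190:252,320:375,::-1],None,fx=5,fy=5,interpolation=2)
d=np.zeros((400,800,3),np.uint8);d[:a.shape[0],:a.shape[1]]=a;d[:c.shape[0],510:510+c.shape[1]]=c
cv2.imwrite('pics/'+n,d)
P=s['position'];h=2*np.arctan2(s['eef_rot'][2],s['eef_rot'][1]);y=np.array([np.cos(h),np.sin(h),0])
print('v(crop5) -> mm along y, z=.094:',[(v,round(float((atz(p,270+230/5,265+v/5,.094)-P)@y*1000),1)) for v in range(150,331,20)])
E
python3 look.py w4.png
```

```text
9.3 [0.58706435 0.11943453 0.09608825] [-3.00945067  6.03168307  0.64655475] 0.023585183254011637
v(crop5) -> mm along y, z=.094: [(150, -27.6), (170, -30.0), (190, -32.4), (210, -34.8), (230, -37.2), (250, -39.7), (270, -42.1), (290, -44.6), (310, -47.1), (330, -49.6)]
```

View pics/w4.png

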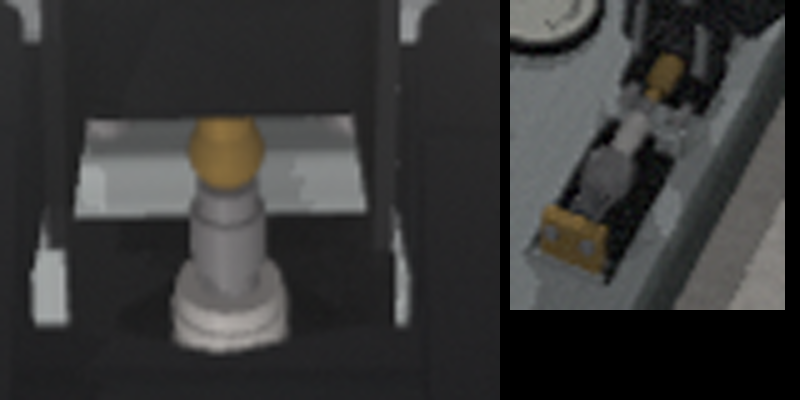

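>>> {"name": "move_arm", "arguments": {"plan": [[[-1, 0, 0, 0, 0, 0], [-1, 0, 0, 0, 0, 0], [-1, 0, 0, 0, 0, 0], [0, 0, 0, 0, 0, 0], [0, 0, 0, 0, 0, 0]]]}}

```text
time: 9.85
position: [0.588, 0.1169, 0.0961]
eef_rot: [-0.001, 0.572, 0.821, 0.002]
force: [-3.0, 6.9, 0.1]
width: 0.0236
```

```bash
python3 look.py w5.png
```

```text
9.9 [0.58803894 0.11689634 0.09609225] [-2.73710557  6.29283244 -0.83303394] 0.02345953825556563
v(crop5) -> mm along y, z=.094: [(150, -27.6), (170, -30.0), (190, -32.4), (210, -34.8), (230, -37.2), (250, -39.7), (270, -42.1), (290, -44.6), (310, -47.1), (330, -49.6)]
```

View pics/w5.png

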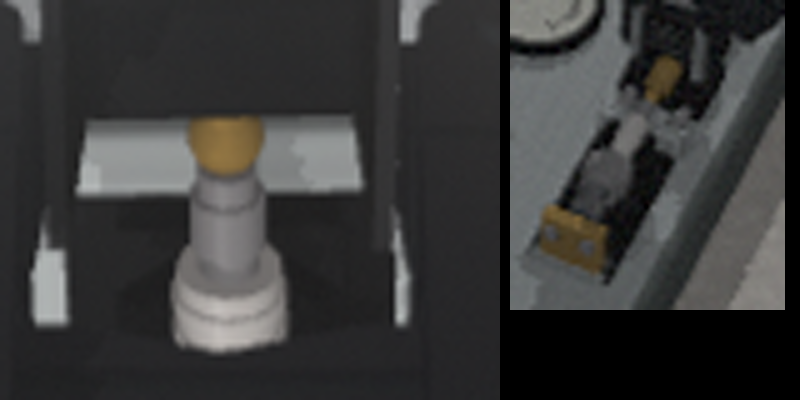

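Between these two views the cradle edge moved 23 px, but the plug moved only about 14 px. So the plug came home part-way and the pin is now compressing. I'll press 2.5 mm more and track it.

>>> {"name": "move_arm", "arguments": {"plan": [[[-1, 0, 0, 0, 0, 0], [-1, 0, 0, 0, 0, 0], [-0.5, 0, 0, 0, 0, 0], [0, 0, 0, 0, 0, 0], [0, 0, 0, 0, 0, 0]]]}}

```text
time: 10.45
position: [0.5888, 0.115, 0.0961]
eef_rot: [-0.002, 0.571, 0.821, 0.002]
force: [-2.5, 7.4, 0.4]
width: 0.0233
```

```bash
python3 look.py w6.png; python3 - <<'E'
import cv2,numpy as np
I=[cv2.imread(f'pics/w{i}.png') for i in (4,5,6)]
for n,(u0,u1,v0,v1) in dict(plug=(180,275,200,330),tip=(185,270,150,195),edge=(80,180,180,240)).items():
    r=[]
    for a,b in((0,1),(1,2),(0,2)):
        T=I[a][v0-(20 if a else 0)*(n!='plug'):v1,u0:u1]
        m=cv2.matchTemplate(I[b][:, u0-5:u1+5],T,cv2.TM_CCOEFF_NORMED);_,s,_,l=cv2.minMaxLoc(m)
        r.append((l[1]-(v0-(20 if a else 0)*(n!='plug')),round(s,3)))
    print(n,r)
E
```

```text
10.5 [0.58877212 0.11503706 0.09607489] [-3.03995674  6.48412123  0.9939164 ] 0.0234849263014088
v(crop5) -> mm along y, z=.094: [(150, -27.6), (170, -30.0), (190, -32.4), (210, -34.8), (230, -37.2), (250, -39.6), (270, -42.1), (290, -44.6), (310, -47.1), (330, -49.6)]
plug [(-16, 0.976), (-16, 0.995), (-33, 0.975)]
tip [(-15, 0.991), (-14, 0.916), (-30, 0.977)]
edge [(-22, 0.993), (-15, 0.995), (-37, 0.988)]
```

View pics/w6.png

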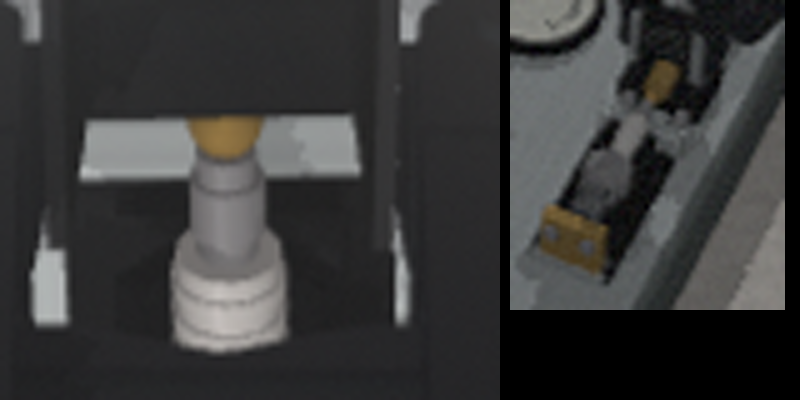

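Now the plug tracks the cradle (−16 vs −15 px), so it is home, and the pin is compressed about 4 mm (tip −32.6/−33.2 → −28.4). I'll release and lift.

>>> {"name": "move_arm", "arguments": {"plan": [[[0, 0, 0, 0, 0, 0], [0, 0, 0, 0, 0, 0], [0, 0, 0, 0, 0, 0], [0, 0, 0, 0, 0, 0], [0, 0, 0, 0, 0, 0]]], "hand": 0.7}}

```text
time: 11.05
position: [0.5896, 0.1115, 0.0954]
eef_rot: [0.0, 0.572, 0.82, 0.0]
force: [0.0, -1.0, 0.1]
width: 0.0598
```

>>> {"name": "move_arm", "arguments": {"plan": [[[0, 0, -10, 0, 0, 0], [0, 0, -20, 0, 0, 0], [0, 0, -25, 0, 0, 0], [0, 0, -25, 0, 0, 0], [0, 0, -25, 0, 0, 0]]]}}

```text
time: 11.55
position: [0.5895, 0.1117, 0.2022]
eef_rot: [0.0, 0.572, 0.82, 0.0]
force: [0.2, 0.4, -1.1]
width: 0.0597
```

```bash
python3 - <<'E'
from h import *
s=manip.observe();P=s['position'];h=2*np.arctan2(s['eef_rot'][2],s['eef_rot'][1]);print(s['time'],P,np.degrees(h),s['width'])
p=snap('wrist','w7.png')
for t in ['knob','jaw_tab','contact_pin','plug']:
    for q in manip.trace(p,t)[:1]:
        m=np.argwhere(q['pixels']).mean(0)[::-1];print(t,round(q['confidence'],2),q['bbox'],m.round(1),atz(p,*m,0.094).round(4))
for T in [(.547,-.003)]:
    d=np.array(T)-P[:2]; print('rot first to 80.6: turn',np.degrees(h)-80.6); g=np.radians(80.6)
    print(d@[np.cos(g),np.sin(g)]*1000,d@[np.sin(g),-np.cos(g)]*1000)
E
```

```text
11.55 [0.58947007 0.11169243 0.20218112] 110.186981874765 0.059694360689549836
knob 0.31 [302.3, 291.9, 336.8, 318.9] [316.9 306.2] [0.6297 0.0121 0.094 ]
jaw_tab 0.8 [290.1, 164.2, 340.9, 222.1] [314.1 186.2] [0.5882 0.1173 0.094 ]
contact_pin 0.69 [298.7, 291.5, 337.3, 317.0] [316.7 305.6] [0.6293 0.0126 0.094 ]
plug 0.79 [302.8, 221.6, 325.4, 304.6] [315.9 266.4] [0.6149 0.0495 0.094 ]
rot first to 80.6: turn 29.586981874765
-120.08882079089054 -23.167536400601005
```

```bash
python3 - <<'E'
import cv2
a=cv2.imread('pics/w7.png')[150:320,260:380]
cv2.imwrite('pics/w7b.png',cv2.resize(a,None,fx=3.5,fy=3.5,interpolation=2))
E
```

```text
(no output)
```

View pics/w7b.png

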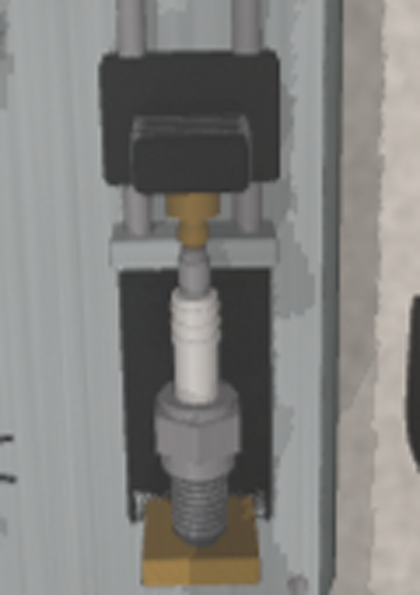

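```bash
python3 - <<'E'
from h import *
p=snap('wrist')
f=lambda u,v,z:atz(p,260+u/3.5,150+v/3.5,z)
y=np.radians(110.6);y=np.array([np.cos(y),np.sin(y),0])
c=(f(191,52,.085)+f(192,184.5,.085))/2; t=(f(190,132,.127)+f(191,192,.127))/2
e=f(193,248,.094);face=f(200,498,.0985)
print('car',c,'tabtop',t,'c-e',(c-e)@y,'t-e',(t-e)@y,'carlen',(f(191,52,.085)-f(192,184.5,.085))@y,'tablen',(f(190,132,.127)-f(191,192,.127))@y)
E
```

```text
car [0.58811624 0.11776456 0.085     ] tabtop [0.5875861  0.11828258 0.127     ] c-e 0.02965282727894648 t-e 0.030324251498128982 carlen 0.03278285313496944 tablen 0.012689821735454736
```

The pin is pressed about 4 mm (tab centre to terminal is 30 mm, down from 34). Now to the knob.

>>> {"name": "move_arm", "arguments": {"plan": [[[0, 0, 0, 0, 0, 7.4], [0, 0, 0, 0, 0, 7.4], [0, 0, 0, 0, 0, 7.4], [0, 0, 0, 0, 0, 7.4], [-30, -6, 0, 0, 0, 0]]]}}

```text
time: 12.35
position: [0.5782, 0.0852, 0.1977]
eef_rot: [-0.002, 0.762, 0.647, -0.001]
force: [0.6, -1.5, 0.9]
width: 0.0596
```

>>> {"name": "move_arm", "arguments": {"plan": [[[-30, -6, 0, 0, 0, 0], [-30, -6, 0, 0, 0, 0], [-30, -5.2, 0, 0, 0, 0], [0, 0, 20, 0, 0, 0], [0, 0, 20, 0, 0, 0]]], "hand": 0.6}}

```text
time: 12.85
position: [0.5463, -0.0038, 0.159]
eef_rot: [-0.0, 0.763, 0.646, -0.0]
force: [0.6, 0.7, 0.1]
width: 0.0513
```

```bash
python3 - <<'E'
from h import *
s=manip.observe();P=s['position'];h=2*np.arctan2(s['eef_rot'][2],s['eef_rot'][1]);print(s['time'],P,np.degrees(h),s['width'])
p=snap('wrist','w8.png')
for q in manip.trace(p,'knob')[:1]: print(q['confidence'],q['bbox'])
b=p['image'][200:340,230:400,::-1]
cv2.imwrite('pics/w8b.png',cv2.resize(b,None,fx=4,fy=4,interpolation=2))
g=np.radians(80.6);ex=np.array([np.cos(g),np.sin(g),0]);ey=np.array([-np.sin(g),np.cos(g),0]);c=np.array([.547,-.003,.109])
print('pred bar corners',[((proj(p,c+a*ex+b*ey)-[230,200])*4).round().tolist() for a,b in[(.02,.006),(.02,-.006),(-.02,-.006),(-.02,.006)]])
E
```

```text
12.85 [ 0.54628462 -0.00384275  0.15898449] 80.47974434506648 0.051278949112352964
0.57 [306.6, 181.4, 328.3, 247.6]
pred bar corners [[299.0, -63.0], [375.0, -63.0], [374.0, 171.0], [302.0, 172.0]]
```

View pics/w8b.png

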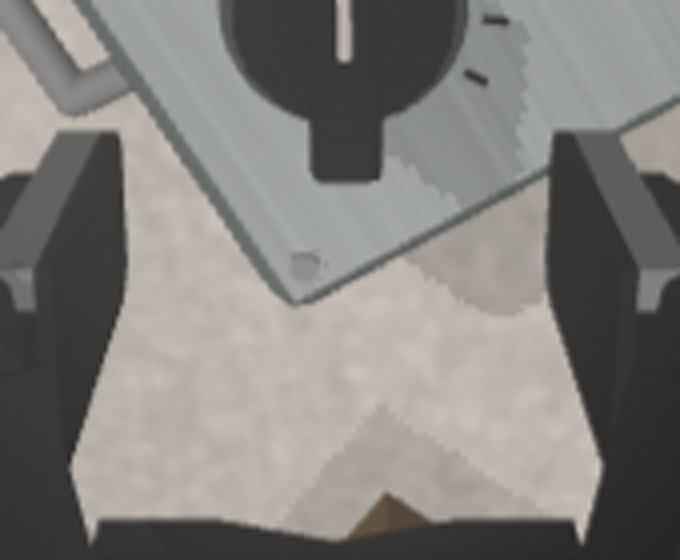

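The bar is aligned with the tool (310–382 px across, end at v=182), about 1.5 mm to tool +y. I'll correct, lower and pinch.

>>> {"name": "move_arm", "arguments": {"plan": [[[-0.5, 1.6, 13, 0, 0, 0], [0, 0, 18, 0, 0, 0], [0, 0, 18, 0, 0, 0], [0, 0, 16, 0, 0, 0], [0, 0, 8, 0, 0, 0]]]}}

```text
time: 13.45
position: [0.5478, -0.0032, 0.0855]
eef_rot: [-0.001, 0.763, 0.647, -0.001]
force: [-0.5, -0.5, 0.1]
width: 0.0512
```

>>> {"name": "move_arm", "arguments": {"plan": [[[0, 0, 0, 0, 0, 0], [0, 0, 0, 0, 0, 0], [0, 0, 0, 0, 0, 0], [0, 0, 0, 0, 0, 0], [0, 0, 0, 0, 0, 0]]], "hand": 0, "squeeze": 60}}

```text
time: 13.95
position: [0.5479, -0.0033, 0.0886]
eef_rot: [-0.0, 0.763, 0.647, -0.0]
force: [-5.8, 0.7, 4.5]
width: 0.0107
```

>>> {"name": "move_arm", "arguments": {"plan": [[[0, 0, 0, 0, 0, 0], [0, 0, 0, 0, 0, 0], [0, 0, 0, 0, 0, 0], [0, 0, 0, 0, 0, 0], [0, 0, 0, 0, 0, 0]]]}}

```text
time: 14.45
position: [0.5479, -0.0033, 0.0886]
eef_rot: [-0.0, 0.763, 0.647, -0.0]
force: [-5.2, 0.9, 4.3]
width: 0.0112
```

```bash
cat > st.py <<'E'
from station import manip
import numpy as np
s=manip.observe();print(s['time'],s['position'].round(4),np.degrees(2*np.arctan2(s['eef_rot'][2],s['eef_rot'][1])).round(2),s['force'].round(1),s['ft_torque'].round(3),s['width'],s['joints'].round(3))
E
python3 st.py
```

```text
14.45 [ 0.5479 -0.0033  0.0886] 80.62 [-5.2  0.9  4.3] [0.162 0.839 0.086] 0.011151187927091123 [-0.11   0.155  1.584  0.     1.403  0.054]
```

>>> {"name": "move_arm", "arguments": {"plan": [[[0, -0.8, 0, 0, 0, 0], [0, 0, 0, 0, 0, 4], [0, 0, 0, 0, 0, 4], [0, 0, 0, 0, 0, 4], [0, 0, 0, 0, 0, 4]]]}}

```text
time: 14.95
position: [0.5486, -0.0035, 0.0886]
eef_rot: [0.001, 0.846, 0.533, 0.001]
force: [-1.7, 0.1, 4.0]
width: 0.0107
```

>>> {"name": "move_arm", "arguments": {"plan": [[[0, 0, 0, 0, 0, 4], [0, 0, 0, 0, 0, 4], [0, 0, 0, 0, 0, 0], [0, 0, 0, 0, 0, 0], [0, 0, 0, 0, 0, 0]]]}}

```text
time: 15.45
position: [0.5489, -0.0037, 0.0886]
eef_rot: [0.001, 0.88, 0.475, 0.001]
force: [-0.4, -0.4, 5.3]
width: 0.0106
```

```bash
python3 st.py
```

```text
15.45 [ 0.5489 -0.0037  0.0886] 56.66 [-0.4 -0.4  5.3] [-0.121  0.024  0.106] 0.010622296758081438 [-0.11   0.154  1.585 -0.     1.399  0.472]
```

>>> {"name": "move_arm", "arguments": {"plan": [[[0, 0, 0, 0, 0, 4], [0, 0, 0, 0, 0, 4], [0, 0, 0, 0, 0, 4], [0, 0, 0, 0, 0, 4], [0, 0, 0, 0, 0, 4]]]}}

```text
time: 15.95
position: [0.5496, -0.0044, 0.0886]
eef_rot: [0.002, 0.95, 0.313, 0.002]
force: [1.7, -1.3, 4.2]
width: 0.0106
```

>>> {"name": "move_arm", "arguments": {"plan": [[[0, 0, 0, 0, 0, 4], [0, 0, 0, 0, 0, 0], [0, 0, 0, 0, 0, 0], [0, 0, 0, 0, 0, 4], [0, 0, 0, 0, 0, 4]]]}}

```text
time: 16.45
position: [0.5498, -0.0048, 0.0886]
eef_rot: [0.002, 0.977, 0.212, 0.002]
force: [4.7, -4.2, 3.6]
width: 0.0107
```

>>> {"name": "move_arm", "arguments": {"plan": [[[0, 0, 0, 0, 0, 4], [0, 0, 0, 0, 0, 4], [0, 0, 0, 0, 0, 4], [0, 0, 0, 0, 0, 3], [0, 0, 0, 0, 0, 0]]]}}

```text
time: 16.95
position: [0.55, -0.0055, 0.0886]
eef_rot: [0.002, 0.996, 0.084, 0.003]
force: [4.5, -6.3, 4.7]
width: 0.0106
```

>>> {"name": "move_arm", "arguments": {"plan": [[[0, 0, 0, 0, 0, 0], [0, 0, 0, 0, 0, 0], [0, 0, 0, 0, 0, 0], [0, 0, 0, 0, 0, 0], [0, 0, 0, 0, 0, 0]]]}}

```text
time: 17.45
position: [0.55, -0.0055, 0.0886]
eef_rot: [0.002, 0.996, 0.084, 0.003]
force: [4.3, -6.5, 4.9]
width: 0.0107
```

```bash
python3 st.py; python3 - <<'E'
from h import *
p=snap('wrist','w9.png');q=snap('top')
b=p['image'][:,:,::-1];a=cv2.resize(b[60:400,160:600],None,fx=1.25,fy=1.25)
c=cv2.resize(q['image'][150:260,250:360,::-1],None,fx=2.2,fy=2.2,interpolation=2)
d=np.zeros((425,800,3),np.uint8);d[:a.shape[0],:550]=a[:425];d[:242,555:797]=c[:242,:242]
cv2.imwrite('pics/w9b.png',d)
E
```

```text
17.45 [ 0.55   -0.0055  0.0886] 9.66 [ 4.3 -6.5  4.9] [-1.118 -0.782  0.137] 0.010690982208085995 [-0.111  0.155  1.584 -0.003  1.396  1.292]
```

View pics/w9b.png

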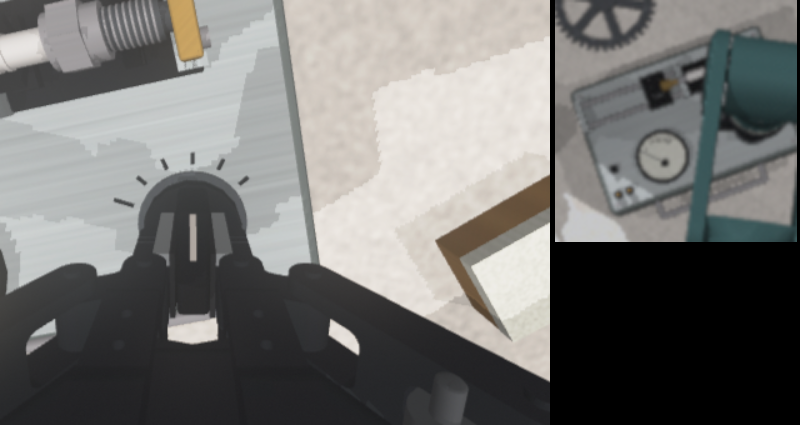

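The white line points straight at the fourth mark of six, which is the third click from off. The turn measures 71°, against 72° nominal. The plug's nose is against the brass plate. Handing in.

```bash
python3 -c "
from station import manip
print(manip.close_job())"; python3 st.py
```

```text
the job is handed in; nothing more can be done
None
the job is handed in; nothing more can be done
```

The job is handed in at about 17.5 s. The plug is pinched between the contacts, and the gripper is holding the knob at the third click. The hand-in reports no verdict, so the result rests on my own checks.

- **Sprung contact:** I pinched its tab and slid it up until the plug stopped against the fixed contact, then pressed on. After release, the wrist picture gave about 30 mm from the tab's middle to the terminal, down from 34 mm. That is about 4 mm of pin travel, or roughly 2 N. This comes from pictures only. The force reading was mostly slide friction and could not confirm the 2 N.
- **Release:** the arm jumped about 3.6 mm when the fingers let go of the tab. The measurement after release showed the slide still within the 3–6 mm press range.
- **Knob:** I gripped it at 60 N and turned it clockwise by a measured 71° (the third stop is at 72°). In the last picture the white line points at the third mark after off. The gripper stayed closed on the bar at 10.7 mm with the wrist still. Holding it left a side force of about 8 N at the wrist, because the grip was slightly off the knob's axis.
- **Other goods:** the arm and gripper were not steered into any of them. I did not measure their positions again afterwards.

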